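# Tighten the vise with its loose crank

## Robot

A 6-joint arm with a two-finger parallel gripper is mounted at the origin on a cart in front of the work surface, level with it; the furniture and walls round the work are solid. World frame = base frame: x ahead of the robot, y to its left, z up, the work surface at z = 0. Lengths are in m, angles in rad, forces in N, time in s.
With the tool pointing down it reaches from about 0.2 to 0.875 m from the base axis. Payload 3.4 kg.
Tool frame: the origin (TCP) lies midway between the tips of the shut fingers; the grasp point (between the pads) lies 19 mm behind it (manip.pinch_z is the distance from the TCP to the grasp point, in m); z points along the fingers, y is the line along which they close (so a half turn about z gives the same grasp; the last joint's range is limited). The gripper opens to 94 mm and grips with 3 to 60 N. Pads are 16 mm wide; open, the fingers measure 119 mm over their backs; the gripper's body (75 mm by 177 mm) begins 78 mm behind the grasp point.
Start: joints at [-0.121, 0.276, 1.505, -0, 1.361, -0.121], TCP at [0.575, -0, 0.205] pointing down, gripper open.
Joint ranges: [-2.89, 2.89], [-0.75, 2.08], [0.22, 2.7], [-1.18, 4.32], [0.11, 2.71], [-2.7, 2.7]. Speed limits (rad/s): [2.57, 2.57, 3.14, 3.14, 3.14, 3.14].

## Interface

Orientations are given as a rotation vector (axis times angle).
In Python, from cell import manip, viewer, workorder, find_in, mark_of gives the robot as it stands.
- The arm moves only by the tool play_rows, never from a script. Its arguments are lists of equal length, an entry for each row: "delta_pos": the shift along the tool's x, y, z in m, a list of three; "yaw": the turn about the tool's z in rad; "gripper": the gripper command: -1 is shut, 1 is fully open, values between are in proportion. In form: {"delta_pos": [[dx, dy, dz], ...], "yaw": [yaw, ...], "gripper": [gripper, ...]}. A call has 1 to 8 rows; each row is the pose to reach, as a shift and turn from the pose commanded when the call began, along the tool's axes at that moment; what a row does not reach only later rows make up. A row lasts 1/12 s, in which the tool goes at most 41.7 mm and 7.16 degrees, less where a joint would pass 70% of its speed; a pose out of reach is approached as far as the arm can. A call with a gripper value outside its range is refused whole. The fingers move at their own pace and stop on an object; "newtons" is the grip in N (left out, the last holds). Time passes only in rows, so rows that repeat a pose let the fingers close. It gives the time, the measured TCP pose, the force, the opening and the grip force at its end, in the units of the state.
- manip.state(): the state, without advancing time (a new reading comes with each control period).
- viewer.grab_frame(name): name is "scene" or "side" or "wrist"; returns the picture (400x640x3 uint8, blue, green, red); there is no depth.
- viewer.camera_params(name): a dict with "camera_matrix" (3x3 intrinsics, pixels), "k1" (the pictures are not rectified: a ray, as slopes to the right and down, at radius r is drawn at 1 + k1 r^2 times it, then the intrinsics apply), "pose" (4x4, takes a point from camera to world coordinates). Camera axes: x right, y up, looking along -z (the intrinsics and any distortion apply to the point x, -y, -z); pixel columns grow to the right and rows downward; lengths in m; the calibration is good to about 2 mm. A picture is of the moment at which its call begins: read the wrist's pose just before it. camera_params takes no time and is no camera call; for the wrist camera it gives the pose at the moment of the call.
- workorder.sign_off(): hands the job in; it is judged then, once.
Trained networks look in the newest picture that a camera, given by its name, has taken for a name from the list of things; names that differ only in an ending like _2 or _b are one class to them, and where a whole thing is asked for, a point or a joint stands for the part that bears it (a point fixed in the world has none). Each returns a list of dicts, best first, with "confidence" (0 to 1); they miss things now and then, are a little off and sometimes report something else, mostly with a low value. They report only what shows in the picture. A call takes as long as a camera call.
- find_in(camera, query): "extent" ([left, top, right, bottom] as shares, 0 to 1, of the picture: columns of its width, rows of its height, round what is visible of it).
- mark_of(camera, query): "centre" ([row, column] as shares, 0 to 1, of the picture: columns of its width, rows of its height: a listed point, or the origin of a listed thing).
The state is a dict: "clock": time; "joints": joint angles; "dq": joint speeds; "tau": joint torques, N m; "eef_pos": TCP position; "eef_rot": TCP orientation; "wrist_force": force on the tool from outside, world axes, zero at the start; "torque": the same for the moment, N m; "grip_width": finger opening in m; "finger_force": force on a finger pad.
Only numpy, scipy, OpenCV 4.12 (cv2) and the standard library are available. Lean on these libraries where they do the work, as an engineer would, in place of code of your own. Each camera call takes 0.05 s, during which the arm holds its last target. There are 200 camera calls.

## Task

Fit the loose crank fully onto the square shaft of the small vise and turn it clockwise until the V-block is held firmly between the jaws, stopping soon after the handle turns stiff so that the jaw linings are not crushed. Then lift the crank off, stand it back upright on its rubber mat, and leave the other things on the bench alone.

Things in the scene. Friction and masses are not known exactly. Their poses are not given: they have to be found in the camera images.
- shaft_end (a point): Top centre of the vise's upright square steel shaft on the grey gear housing. The shaft is 14 x 14 mm and stands 23 mm proud of a round collar (its top 4 mm taper to a round nose 9 mm across); the collar's top is 62 mm above the bench and the crank's hub comes to rest on it. z is up, x and y are square to the shaft's flats and turn with it.
- drive (a joint): Angle of that shaft, growing clockwise seen from above, which closes the jaw by 25 mm a turn; a quarter to three quarters of a turn is needed, as the gap to the block differs each time. Turned by the knob it runs at a push of about 5 N; once the block is gripped this grows quickly: 2 N more is just clamped, 4 to 6 N more right, 8 N more crushes the linings. Let go, it holds, springing back a little.
- crank_grip (a point): Centre of the upright grip block on the crank's hub, for lifting and fitting the crank: 24 mm along the crank's arm (x), 22 mm across it (y), 30 mm high; it stands on the arm's upper face, this point 47 mm above the hub's underside. x points along the arm to the knob, z is up when the crank stands on its hub. The crank is plain steel, about 0.25 kg.
- crank_knob (a point): Centre of the crank's black upright knob, 70 mm from the hub's axis along the arm (x), 21 mm thick, 38 mm high, this point 53 mm above the hub's underside. It spins freely about its own upright axis, so it can be held in fingers of fixed direction while it is carried round the shaft. The arm is 18 mm wide, its upper face 32 mm above the hub's underside.
- crank_socket (a point): Centre of the mouth of the square socket in the underside of the crank's hub (at the hub's underside). The hub is 34 x 34 mm outside; the socket is 15.3 mm wide, 24 mm deep with a 2 mm chamfer, its sides parallel to the arm (x) and square to it (y), so it fits the shaft in four positions, with about 5 degrees of play.
- mat_top (a point): Centre of the upper face of the black square rubber mat, 110 x 110 mm and 4 mm thick, fixed on the bench, on which the crank stands at first.
- v_block: Loose grey steel V-block, 80 x 60 x 35 mm, about 0.75 kg, lying between the jaws on the vise's bed, not yet clamped. Origin at the centre of its underside, z up.
- jaw: The vise's moving jaw, a rubber-lined steel plate 84 mm wide, top 57 mm above the bench; its origin lies on the bench, under the shaft's axis while drive is 0, x points to the block, z is up. The shaft drives it. Its lining gives 1 mm for each 80 N of clamping force.
- axle_nut: Bystander: hexagonal axle nut, 24 x 27 x 13 mm, origin at the centre of its underside.
- thread_lock: Bystander: small bottle, 32 mm thick and 85 mm high, origin at the centre of its underside.
- tape_black: Bystander: roll of black tape lying flat, 70 mm across and 19 mm high, origin at the centre of its underside.
- screwdriver_green: Bystander: screwdriver with green handle lying on the bench, 160 mm long, origin at the underside of its middle.

How it is judged:
On the way, in this order (a step that is already met when the one before it is completed fails the run):
1. the crank is pushed fully home on the square shaft (horizontal distance between crank_socket and shaft_end below 0.004 m and z of crank_socket in the frame of shaft_end below -0.017 m), for 0.2 s.
2. with the crank on the shaft the block is clamped with over 30 N (all of step 1 and contact force between jaw and v_block above 30 N), for 0.2 s.
At the end, for the whole second after the job is handed in: The V-block stays clamped with 30 to 180 N, and the crank stands upright (within 0.1 rad) on its hub on the rubber mat, the hub's centre within 50 mm of the mat's centre, released (contact force between jaw and v_block between 30 and 180 N and horizontal distance between crank_socket and mat_top below 0.05 m and z of crank_socket in the frame of mat_top below 0.006 m and angle between crank_socket's own z axis and vertical below 0.1 rad and linear speed of v_block below 0.02 m/s); the robot touches nothing.
It fails at once if the jaw linings are crushed: the block is clamped with over 180 N (contact force between jaw and v_block above 180 N).
It fails at once if a bystander (nut, small bottle, tape, screwdriver) is moved by over 20 mm (distance of any of axle_nut, thread_lock, tape_black, screwdriver_green from where it was at the start of the episode above 0.02 m).
It also fails if it takes over 72 s, if anything falls off the work surface, if the arm or the gripper's body presses on something with over 40 N, if the wrist force passes 120 N, or if a joint passes its speed limit or range.

## Working session

There is one attempt and no reset: what is moved stays moved. The work goes in short steps, Python scripts to look and compute and a tool call to move; the robot and the scene stay as the last step left them, time stands still between calls to the robot, and variables do not carry over. Pictures are saved under pics/ and viewed, at most 10 in all, crops included, and the job is handed in when it is done.

Besides the shell and the picture viewer there is one more tool, called as name([rows], argument=value, ...), one row to a line, values as JSON. play_rows: Moves the arm, as the interface text tells. Its arguments: {"type":"object","properties":{"delta_pos":{"type":"array"},"yaw":{"type":"array"},"gripper":{"type":"array"},"newtons":{"type":"number"}},"required":["delta_pos","yaw","gripper"]}

```bash
ls; mkdir -p pics
cat > h.py <<'E'
import numpy as np, cv2
from cell import manip, viewer, workorder, find_in, mark_of
def ray(cam,px,P=None):
    P=P or viewer.camera_params(cam); K=np.array(P["camera_matrix"],float)
    d=np.array([P["k1"],0,0,0,0],float)
    u=cv2.undistortPoints(np.array([[px]],float),K,d)[0,0] if False else None
    s=np.array([(px[0]-K[0,2])/K[0,0],(px[1]-K[1,2])/K[1,1]]); q=s.copy()
    for _ in range(30): q=s/(1+P["k1"]*(q@q))
    T=np.array(P["pose"]); return T[:3,3],T[:3,:3]@np.array([q[0],-q[1],-1])
def atz(cam,px,z,P=None):
    o,d=ray(cam,px,P); return o+d*(z-o[2])/d[2]
def proj(cam,X,P=None):
    P=P or viewer.camera_params(cam); K=np.array(P["camera_matrix"]);T=np.array(P["pose"])
    c=T[:3,:3].T@(np.array(X)-T[:3,3]); q=np.array([c[0],-c[1]])/-c[2]; q=q*(1+P["k1"]*(q@q))
    return np.array([K[0,0]*q[0]+K[0,2],K[1,1]*q[1]+K[1,2]])
def tri(obs):
    A=np.zeros((3,3));b=np.zeros(3)
    for o,d in obs:
        d=d/np.linalg.norm(d);M=np.eye(3)-np.outer(d,d);A+=M;b+=M@o
    return np.linalg.solve(A,b)
def mk(cam,n):
    r=mark_of(cam,n)
    return [(np.array([x["centre"][1]*640,x["centre"][0]*400]).round(1),round(x["confidence"],2)) for x in r[:2]]
E
cat > a.py <<'E'
from h import *
im={}
for c in ["scene","side","wrist"]:
    im[c]=viewer.grab_frame(c); P=viewer.camera_params(c); print(c,np.array(P["pose"])[:3].round(3).tolist())
    cv2.imwrite(f"pics/{c}0.png",im[c])
Z=dict(shaft_end=.085,crank_grip=.051,crank_knob=.057,crank_socket=.004,mat_top=.004,v_block=None,jaw=0,axle_nut=0,thread_lock=0,tape_black=0,screwdriver_green=0)
for n,z in Z.items():
    obs=[]
    for c in im:
        r=mk(c,n); 
        for p,cf in r[:2]: print(n,c,p,cf, atz(c,p,z).round(4) if z is not None else "")
        if r and r[0][1]>.4: obs.append(ray(c,r[0][0]))
    if len(obs)>1: print("   tri",tri(obs).round(4))
print(manip.state())
cv2.imwrite("pics/both.png",np.vstack([im["scene"],im["side"]])[:, :])
E
python3 a.py
```

```text
pics
scene [[0.589, 0.447, -0.673, -0.243], [-0.808, 0.343, -0.479, -0.842], [0.017, 0.826, 0.563, 0.759]]
side [[-0.999, -0.015, 0.035, 0.57], [0.037, -0.631, 0.775, 0.683], [0.01, 0.775, 0.631, 0.872]]
wrist [[1.0, -0.0, 0.0, 0.574], [0.0, 0.965, 0.263, 0.076], [-0.001, -0.263, 0.965, 0.384]]
shaft_end scene [233.6 182.7] 0.46 [ 0.4912 -0.0591  0.085 ]
shaft_end side [323.6 260.1] 0.44 [ 0.5097 -0.0529  0.085 ]
shaft_end wrist [242.6 255.3] 0.5 [ 0.5054 -0.0581  0.085 ]
   tri [ 0.504  -0.0561  0.0805]
crank_grip scene [340.9 254. ] 0.56 [ 0.4578 -0.4239  0.051 ]
crank_grip side [332.6 168.3] 0.59 [ 0.4642 -0.4206  0.051 ]
   tri [ 0.4626 -0.4225  0.0482]
crank_knob scene [313.3 244. ] 0.98 [ 0.4426 -0.3571  0.057 ]
crank_knob scene [252.7 171.2] 0.37 [ 0.5996 -0.027   0.057 ]
crank_knob side [326.3 260.8] 0.53 [ 0.5018 -0.0769  0.057 ]
   tri [ 0.5247 -0.2495 -0.0835]
crank_socket scene [335.6 264.6] 0.57 [ 0.465  -0.4069  0.004 ]
mat_top scene [337.6 265.3] 0.93 [ 0.4659 -0.4121  0.004 ]
mat_top side [328.5 189.5] 0.48 [ 0.4758 -0.388   0.004 ]
   tri [ 0.4756 -0.4048 -0.0083]
v_
[... 1210 characters left out ...]
41 -0.4503 -0.1717]
{'clock': 1.8, 'joints': array([-1.20957791e-01,  2.75893664e-01,  1.50489997e+00,  2.13712652e-06,
        1.36069983e+00, -1.20980092e-01]), 'dq': array([-0.00127144, -0.00166798, -0.0021357 ,  0.00025316,  0.00133653,
        0.00090155]), 'tau': array([-4.60379197e-04, -4.04452479e+01, -2.37494606e+01,  7.03363423e-02,
        2.49456754e-02, -1.41980064e-05]), 'eef_pos': array([5.75034932e-01, 1.54568386e-05, 2.05496642e-01]), 'eef_rot': array([2.22136289e+00, 2.22141144e+00, 9.86535401e-05]), 'wrist_force': array([ 0.46099242, -1.33909789, -0.14166859]), 'torque': array([-0.02232585,  0.01773964,  0.03233286]), 'finger_force': 0.0, 'grip_width': 0.09357272782336477}
```

View pics/scene0.png

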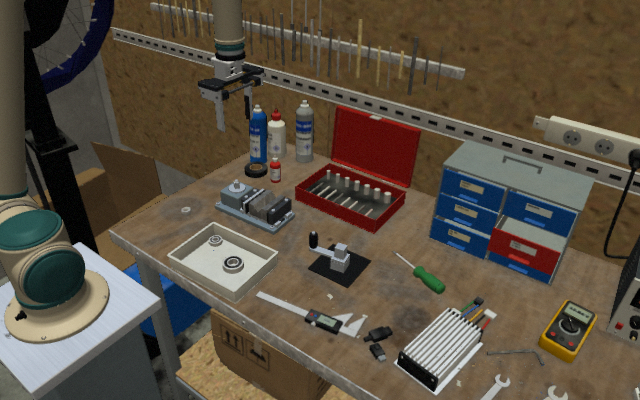

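View pics/side0.png

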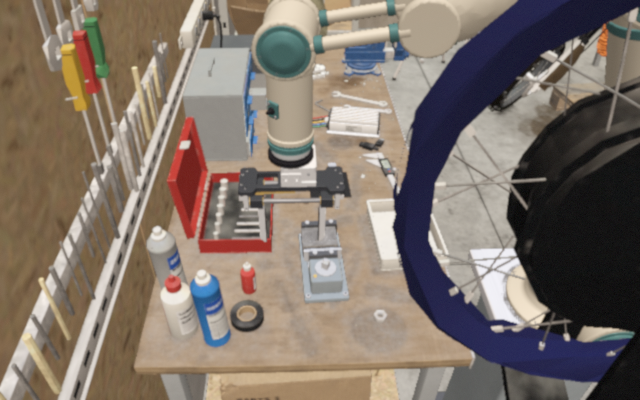

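View pics/wrist0.png

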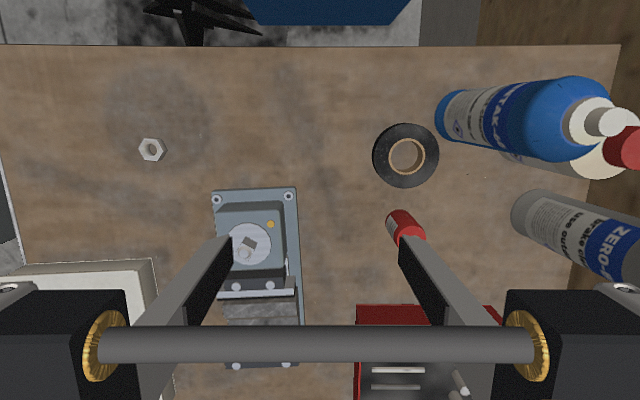

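The scene picture shows the crank on its mat at about (340,262) with the knob at (313,241). The vise is at about (250,205), and the wrist picture shows the shaft at about (248,243). Next I'll centre the tool over the shaft for a close look.

play_rows([
  [-0.03,-0.035,0],
  [-0.058,-0.07,0.02],
  [-0.058,-0.07,0.02],
  [-0.058,-0.07,0.02],
], yaw=[0,0,0,0], gripper=[1,1,1,1])

```text
clock: 2.13
eef_pos: [0.502, -0.0589, 0.1845]
eef_rot: [-2.223, -2.217, 0.003]
wrist_force: [0.3, 0.5, -0.2]
grip_width: 0.094
finger_force: 0.0
```

```bash
cat > b.py <<'E'
import sys
from h import *
P=viewer.camera_params("wrist"); im=viewer.grab_frame("wrist")
cv2.imwrite(f"pics/{sys.argv[1]}.png",im)
for a in sys.argv[2:]:
    n,z=a.split("=")
    for p,cf in mk("wrist",n): print(n,p,cf,atz("wrist",p,float(z),P).round(4))
s=manip.state(); print(s["clock"],s["eef_pos"],s["eef_rot"])
E
python3 b.py w1 shaft_end=.085 v_block=.02 jaw=0
```

```text
shaft_end [322.8 198.1] 0.91 [ 0.5078 -0.0553  0.085 ]
shaft_end [482.5  98.2] 0.42 [0.6317 0.0248 0.085 ]
v_block [326.9 274.6] 0.94 [ 0.5139 -0.1599  0.02  ]
v_block [320.7 197.5] 0.62 [ 0.5069 -0.0714  0.02  ]
2.3333 [ 0.50695638 -0.05761846  0.1862526 ] [2.21967914 2.22058928 0.00312664]
```

View pics/w1.png

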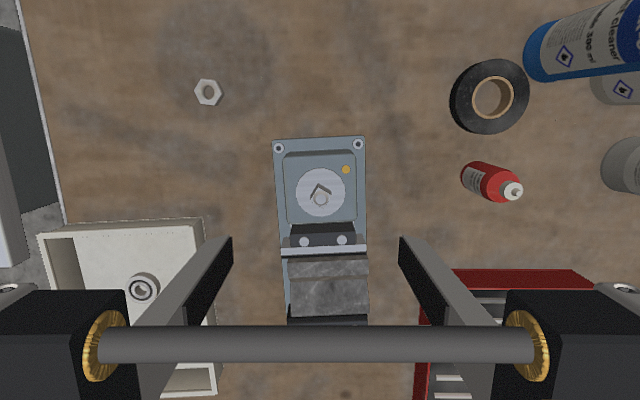

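The wrist picture shows the shaft centred at about (321,195) with its flats turned, and the V-block below it at (327,285). I'll enlarge the shaft to read its yaw, and move on to the crank.

```bash
python3 -c "
import cv2;im=cv2.imread('pics/w1.png')[165:230,280:365];cv2.imwrite('pics/w1c.png',cv2.resize(im,None,fx=8,fy=8,interpolation=cv2.INTER_CUBIC))"
```

```text
(no output)
```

View pics/w1c.png

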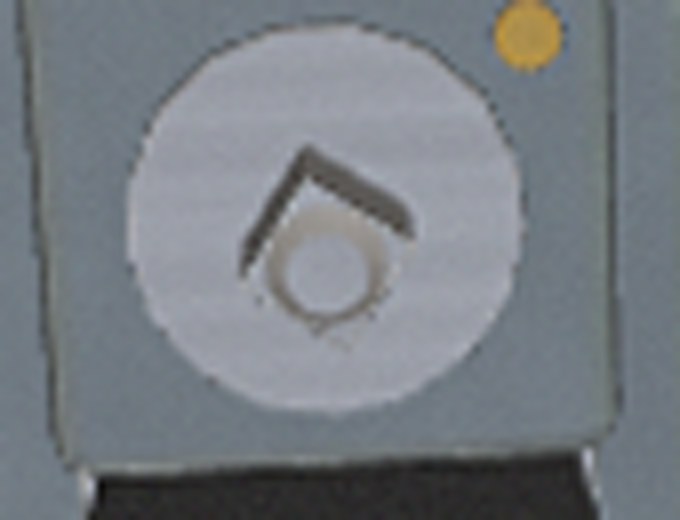

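play_rows([
  [-0.04,-0.005,0],
  [-0.08,-0.01,0],
  [-0.12,-0.015,0],
  [-0.16,-0.02,0],
  [-0.2,-0.025,0],
  [-0.24,-0.03,0],
  [-0.28,-0.035,0],
  [-0.32,-0.04,0],
], yaw=[0,0,0,0,0,0,0,0], gripper=[1,1,1,1,1,1,1,1])

```text
clock: 3.0
eef_pos: [0.4665, -0.3801, 0.1859]
eef_rot: [2.219, 2.221, 0.001]
wrist_force: [0.4, 0.0, -0.2]
grip_width: 0.0937
finger_force: 0.0
```

play_rows([
  [-0.036,0,0],
  [-0.036,0,0],
  [-0.036,0,0],
], yaw=[0,0,0], gripper=[1,1,1])

```text
clock: 3.25
eef_pos: [0.4663, -0.4159, 0.1849]
eef_rot: [2.223, 2.219, 0.001]
wrist_force: [-0.5, -0.2, -0.1]
grip_width: 0.0939
finger_force: 0.0
```

```bash
python3 b.py w2 crank_grip=.051 crank_knob=.057 crank_socket=.004 mat_top=.004
```

```text
crank_grip [315.7 193.6] 0.7 [ 0.4666 -0.4169  0.051 ]
crank_knob [302.9 121.1] 0.95 [ 0.4554 -0.3499  0.057 ]
crank_socket [315.1 179.4] 0.98 [ 0.4661 -0.4126  0.004 ]
mat_top [321.  179.5] 0.75 [ 0.4725 -0.4128  0.004 ]
3.5 [ 0.46578128 -0.41246213  0.18578455] [2.21913012e+00 2.22355762e+00 6.99879786e-04]
```

View pics/w2.png

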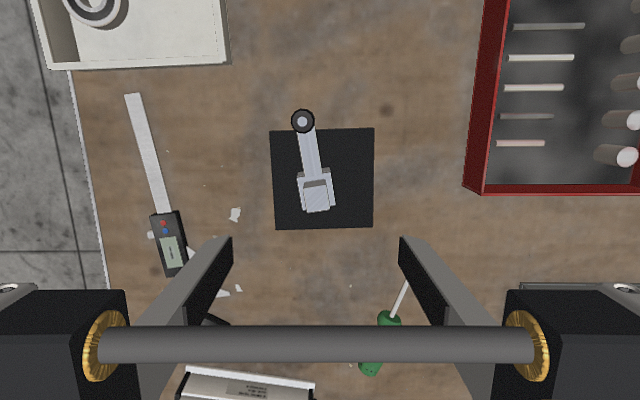

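The enlarged crop shows the shaft nose at (325,270), with dark flats running from a corner at (305,145) down-right at about 35°. The wrist picture shows the knob at (303,121) and the grip block at about (316,195), so the arm points to about 99°. I'll fit the shaft's yaw numerically.

```bash
cat > c.py <<'E'
from h import *
from scipy.optimize import differential_evolution as DE
P=dict(viewer.camera_params("wrist")); s=manip.state()
T=np.array(P["pose"]).copy(); T[:3,3]-=s["eef_pos"]-np.array([.50695638,-.05761846,.1862526]); P["pose"]=T
im=cv2.imread("pics/w1.png"); g=cv2.cvtColor(im,cv2.COLOR_BGR2GRAY)
m=np.zeros_like(g);m[180:208,306:334]=(g[180:208,306:334]<125)
print("dark px",m.sum())
m[:]=0; m[180:203,306:334]=(g[180:203,306:334]<130)
S=4
def model(v):
    x,y,a=v;c,si=np.cos(a),np.sin(a); o=np.zeros((28*S,28*S),np.uint8)
    def sq(h,z): return [proj("",[x+c*p*h-si*q*h,y+si*p*h+c*q*h,z],P) for p,q in((1,1),(-1,1),(-1,-1),(1,-1))]
    f=lambda pts:np.round((np.array(pts)-[306,180]+.5)*S).astype(np.int32)
    b,t=sq(.007,.062),sq(.007,.081)
    cv2.fillConvexPoly(o,cv2.convexHull(f(b+t)),1); cv2.fillConvexPoly(o,f(t),0)
    return cv2.resize(o.astype(np.float32),(28,28),interpolation=cv2.INTER_AREA)
M=m[180:208,306:334].astype(np.float32)
r=DE(lambda v:np.abs(model(v)-M).sum(),[(.495,.518),(-.068,-.045),(.5,.5+np.pi/2)],seed=1,maxiter=60)
print(r.x,np.degrees(r.x[2]),r.fun,M.sum())
# crank: grip-top/knob pixels
for p,z in(((316.5,196),.066),((302.5,121),.076)): print(atz("wrist",p,z))
E
python3 c.py
```

```text
dark px 114
[ 0.51114097 -0.05516762  1.01239384] 58.00589405061918 36.9375 120.0
[ 0.46673745 -0.41216463  0.066     ]
[ 0.45490537 -0.34576572  0.076     ]
```

play_rows([
  [-0.002,0,0],
  [-0.002,0,0.03],
  [-0.002,0,0.06],
], yaw=[-0.08,-0.16,-0.165], gripper=[1,1,1])

```text
clock: 3.75
eef_pos: [0.4669, -0.4162, 0.1276]
eef_rot: [2.021, 2.396, -0.001]
wrist_force: [0.2, 0.1, 0.1]
grip_width: 0.0941
finger_force: 0.0
```

play_rows([
  [0.0015,0,0.03],
  [0.0015,0,0.06],
  [0.0015,0,0.087],
  [0.0015,0,0.087],
  [0.0015,0,0.087],
], yaw=[-0.005,-0.005,-0.005,-0.005,-0.005], gripper=[1,1,1,0,-1], newtons=30)

```text
clock: 4.17
eef_pos: [0.4646, -0.4129, 0.0379]
eef_rot: [-2.022, -2.401, -0.001]
wrist_force: [0.6, -0.5, 0.8]
grip_width: 0.0839
finger_force: 0.0
```

play_rows([
  [0,0,0],
  [0,0,0],
  [0,0,0],
  [0,0,0],
  [0,0,0],
  [0,0,0],
], yaw=[0,0,0,0,0,0], gripper=[-1,-1,-1,-1,-1,-1])

```text
clock: 4.67
eef_pos: [0.465, -0.4148, 0.0391]
eef_rot: [2.024, 2.401, -0.0]
wrist_force: [-0.2, -0.7, 0.4]
grip_width: 0.0445
finger_force: 0.0
```

play_rows([
  [0,0,0],
  [0,0,0],
  [0,0,0],
  [0,0,0],
  [0,0,0],
  [0,0,0],
], yaw=[0,0,0,0,0,0], gripper=[-1,-1,-1,-1,-1,-1])

```text
clock: 5.17
eef_pos: [0.4651, -0.4146, 0.0384]
eef_rot: [2.025, 2.402, 0.001]
wrist_force: [1.4, 0.5, -0.4]
grip_width: 0.0215
finger_force: 30.0
```

play_rows([
  [0,0,-0.04],
  [0,0,-0.08],
  [0.03,0.01,-0.11],
  [0.07,0.02,-0.11],
  [0.11,0.032,-0.11],
  [0.15,0.044,-0.11],
  [0.19,0.055,-0.11],
  [0.23,0.067,-0.11],
], yaw=[0,0,0.1,0.2,0.3,0.4,0.5,0.6], gripper=[-1,-1,-1,-1,-1,-1,-1,-1])

```text
clock: 5.83
eef_pos: [0.4906, -0.1755, 0.148]
eef_rot: [-2.648, -1.688, 0.002]
wrist_force: [0.1, 0.4, -2.9]
grip_width: 0.0217
finger_force: 30.0
```

```bash
cat > d.py <<'E'
import sys
from h import *
s=manip.state(); R=cv2.Rodrigues(np.array(s["eef_rot"]))[0]
print(s["clock"],s["eef_pos"].round(4),"tooly deg",np.degrees(np.arctan2(R[1,1],R[0,1])).round(2),"tilt",R[:,2].round(3),s["joints"].round(2),s["wrist_force"].round(2))
if len(sys.argv)>3:
    t=np.array(list(map(float,sys.argv[1:4]))); print("tool delta",(R.T@(t-s["eef_pos"])).round(4))
E
python3 d.py .5065 -.0562 .1485
```

```text
5.8333 [ 0.4906 -0.1755  0.148 ] tooly deg -24.96 tilt [-0.002  0.001 -1.   ] [-0.48  0.24  1.71 -0.    1.2  -0.04] [ 0.14  0.4  -2.91]
tool delta [ 0.1149 -0.0359 -0.0005]
```

play_rows([
  [0.038,-0.013,0],
  [0.076,-0.025,0],
  [0.1,-0.033,0],
  [0.1145,-0.0375,0],
  [0.1145,-0.0375,0],
  [0.1145,-0.0375,0],
], yaw=[0.07,0.137,0.137,0.137,0.137,0.137], gripper=[-1,-1,-1,-1,-1,-1])

```text
clock: 6.33
eef_pos: [0.5048, -0.0574, 0.148]
eef_rot: [-2.752, -1.515, 0.002]
wrist_force: [-1.1, 0.0, -2.7]
grip_width: 0.0217
finger_force: 30.0
```

```bash
python3 d.py .5065 -.0562 .1485
python3 - <<'E'
from h import *
for c in ("wrist","scene","side"):
    im=viewer.grab_frame(c)
    for n,z in(("crank_socket",.114),("shaft_end",.085),("crank_knob",.167)):
        print(c,n,[(p,q,atz(c,p,z).round(4)) for p,q in mk(c,n)])
    cv2.imwrite(f"pics/{c}3.png",im)
a=cv2.imread("pics/wrist3.png")[60:360,120:520]
b=cv2.resize(cv2.imread("pics/side3.png")[200:300,260:393],(400,300),interpolation=cv2.INTER_CUBIC)
cv2.imwrite("pics/j3.png",np.hstack([a,b]))
E
```

```text
6.3333 [ 0.5048 -0.0574  0.148 ] tooly deg -32.35 tilt [-0.001 -0.001 -1.   ] [-0.25  0.22  1.74 -0.    1.19  0.32] [-1.07  0.02 -2.73]
tool delta [ 0.0019  0.0008 -0.0005]
wrist crank_socket []
wrist shaft_end []
wrist crank_knob [(array([313.7, 128.5]), 0.67, array([ 0.5411, -0.0021,  0.167 ])), (array([316.2, 262. ]), 0.57, array([ 0.506 , -0.0593,  0.167 ]))]
scene crank_socket [(array([235.5, 172.4]), 0.61, array([ 0.4992, -0.0614,  0.114 ]))]
scene shaft_end [(array([233.4, 181.9]), 0.41, array([ 0.4938, -0.0559,  0.085 ]))]
scene crank_knob [(array([230.2, 143.9]), 0.7, array([ 0.5361, -0.0119,  0.167 ])), (array([236.3, 171.6]), 0.55, array([ 0.4421, -0.1245,  0.167 ]))]
side crank_socket [(array([326.2, 249.4]), 0.72, array([ 0.5049, -0.0557,  0.114 ]))]
side shaft_end [(array([322.8, 259.4]), 0.62, array([ 0.5113, -0.055 ,  0.085 ]))]
side crank_knob [(array([310.3, 247.3]), 0.83, array([ 0.5398, -0.0105,  0.167 ]))]
```

View pics/j3.png

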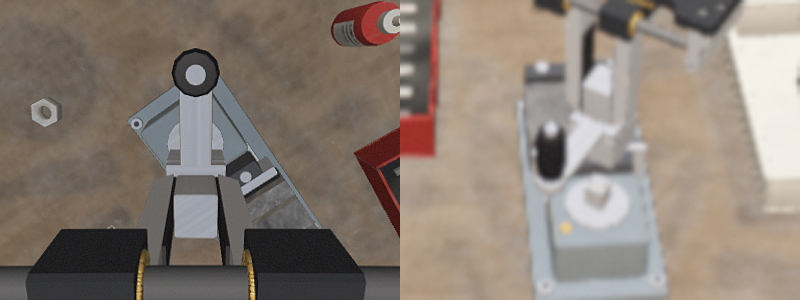

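The left half shows the crank held straight, with the knob at (195,75) lined up with the tool's x. The right half shows the hub over the shaft nose at (597,185), with no clear sideways error, so I'll lower it carefully.

play_rows([
  [0.0015,0.0005,0.012],
  [0.0015,0.0005,0.024],
  [0.0015,0.0005,0.028],
  [0.0015,0.0005,0.031],
  [0.0015,0.0005,0.034],
  [0.0015,0.0005,0.034],
], yaw=[0,0,0,0,0,0], gripper=[-1,-1,-1,-1,-1,-1])

```text
clock: 7.43
eef_pos: [0.5062, -0.0568, 0.1176]
eef_rot: [2.754, 1.512, -0.0]
wrist_force: [-6.4, 1.5, 16.3]
grip_width: 0.0218
finger_force: 30.0
```

play_rows([
  [-0.0003,-0.001,-0.002],
  [-0.0006,-0.002,-0.002],
  [-0.0006,-0.002,0],
  [-0.0006,-0.002,0.002],
  [-0.0006,-0.002,0.002],
], yaw=[0,0,0,0,0], gripper=[-1,-1,-1,-1,-1])

```text
clock: 7.85
eef_pos: [0.5075, -0.0557, 0.1152]
eef_rot: [2.753, 1.509, 0.011]
wrist_force: [0.8, 4.2, 7.8]
grip_width: 0.0218
finger_force: 30.0
```

play_rows([
  [0.0012,-0.0008,0],
  [0.0012,-0.0008,0.003],
  [0.0012,-0.0008,0.006],
  [0.0012,-0.0008,0.006],
], yaw=[0,0,0,0], gripper=[-1,-1,-1,-1])

```text
clock: 8.18
eef_pos: [0.5081, -0.0552, 0.1136]
eef_rot: [2.749, 1.508, 0.012]
wrist_force: [-6.3, 2.7, 37.4]
grip_width: 0.0218
finger_force: 30.1
```

play_rows([
  [0,0,-0.004],
  [0,0,-0.004],
], yaw=[0,0], gripper=[-1,-1], newtons=50)

```text
clock: 8.35
eef_pos: [0.5077, -0.0548, 0.1141]
eef_rot: [2.751, 1.509, 0.011]
wrist_force: [-1.3, 2.3, 15.5]
grip_width: 0.0223
finger_force: 50.0
```

```bash
python3 d.py; python3 -c "
from h import *
print(manip.state()['torque'])
P=viewer.camera_params('side');im=viewer.grab_frame('side');cv2.imwrite('pics/side4.png',im)
w=viewer.grab_frame('wrist');cv2.imwrite('pics/w4.png',w)
a=cv2.resize(im[215:305,265:385],(800,600),interpolation=cv2.INTER_CUBIC);cv2.imwrite('pics/side4c.png',a)"
```

```text
8.35 [ 0.5077 -0.0548  0.1141] tooly deg -32.51 tilt [ 0.008 -0.    -1.   ] [-0.25  0.25  1.79  0.    1.1   0.32] [-1.26  2.29 15.54]
[ 0.54456899  0.26114158 -0.00966915]
```

View pics/side4c.png

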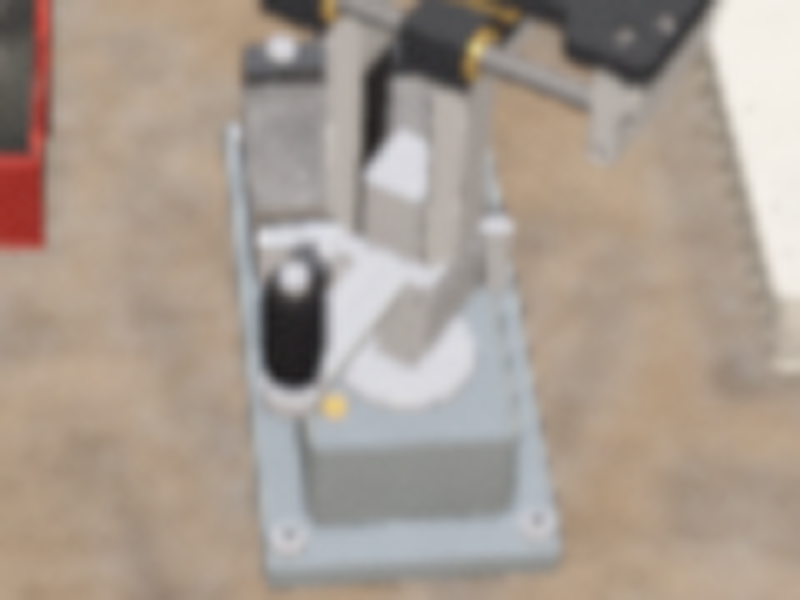

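The crank sits on the shaft's nose but hasn't gone home. I'll press lightly and wiggle the yaw.

play_rows([
  [0,0,0.001],
  [0,0,0.001],
  [0,0,0.002],
  [0,0,0.002],
], yaw=[-0.03,-0.06,-0.09,-0.09], gripper=[-1,-1,-1,-1])

```text
clock: 8.78
eef_pos: [0.5081, -0.0546, 0.1137]
eef_rot: [2.679, 1.631, 0.012]
wrist_force: [-3.4, 2.5, 28.0]
grip_width: 0.0218
finger_force: 50.0
```

```bash
python3 d.py; python3 -c "
from h import *
print(manip.state()['torque'])"
```

```text
8.7833 [ 0.5081 -0.0546  0.1137] tooly deg -27.33 tilt [ 0.009  0.    -1.   ] [-0.24  0.25  1.79  0.    1.1   0.23] [-3.35  2.46 27.98]
[ 0.82340007  0.90557341 -0.1041448 ]
```

play_rows([
  [0,0,0],
  [0,0,0],
  [0,0,0],
  [0,0,0],
  [0,0,0],
  [0,0,0],
], yaw=[0.04,0.08,0.11,0.14,0.17,0.2], gripper=[-1,-1,-1,-1,-1,-1])

```text
clock: 9.28
eef_pos: [0.5074, -0.0548, 0.1135]
eef_rot: [2.831, 1.354, 0.011]
wrist_force: [-5.1, 2.8, 26.6]
grip_width: 0.0211
finger_force: 50.0
```

```bash
python3 d.py; python3 -c "
from h import *
print(manip.state()['torque'])"
```

```text
9.2833 [ 0.5074 -0.0548  0.1135] tooly deg -38.88 tilt [ 0.008 -0.    -1.   ] [-0.25  0.25  1.79  0.    1.1   0.43] [-5.12  2.83 26.55]
[0.82784846 0.95448786 0.0855272 ]
```

play_rows([
  [0,0,0],
  [-0.001,0,0],
  [-0.001,-0.001,0.001],
  [0,-0.0015,0.001],
  [0.001,-0.001,0.001],
  [0.0015,0,0.001],
  [0.001,0.001,0.001],
  [0,0,0.001],
], yaw=[-0.1,-0.11,-0.11,-0.11,-0.11,-0.11,-0.11,-0.11], gripper=[-1,-1,-1,-1,-1,-1,-1,-1])

```text
clock: 9.95
eef_pos: [0.508, -0.0548, 0.1135]
eef_rot: [2.75, 1.509, 0.012]
wrist_force: [-4.1, 3.9, 31.4]
grip_width: 0.0216
finger_force: 50.0
```

```bash
python3 d.py; python3 -c "
from h import *
print(manip.state()['torque'])"
```

```text
9.95 [ 0.508  -0.0548  0.1135] tooly deg -32.51 tilt [ 0.009 -0.    -1.   ] [-0.25  0.25  1.79  0.    1.09  0.32] [-4.05  3.92 31.36]
[0.90676015 0.93388101 0.0462869 ]
```

```bash
cat > e.py <<'E'
from h import *
P=dict(viewer.camera_params("wrist"))
T=np.eye(4);R=np.array([[1,0,0],[0,.965,.263],[-.001,-.263,.965]]);T[:3,:3]=R
T[:3,3]=[.50695638-.001,-.05761846+.076,.1862526+.1785];P["pose"]=T
px=lambda u,v:(280+(u+.5)/8-.5,165+(v+.5)/8-.5)
for z in(.062,.081):
    for a,b in(((305,143),(415,215)),((305,143),(240,262)),((312,180),(400,238)),((312,180),(258,275)),((70,470),(590,440)),((30,100),(60,440)),((610,100),(618,420))):
        A,B=atz("",px(*a),z,P),atz("",px(*b),z,P);d=B-A
        print(z,a,b,A.round(4),np.hypot(*d[:2]).round(4),"ang mod90",round(np.degrees(np.arctan2(d[1],d[0]))%90,1))
print(atz("",px(326,273),.085,P), "collar",atz("",px(327,215),.062,P))
E
python3 e.py
python3 - <<'E'
import cv2
im=cv2.imread('pics/w4.png');cv2.imwrite('pics/w4c.png',cv2.resize(im[120:320,200:440],None,fx=3,fy=3,interpolation=cv2.INTER_CUBIC))
E
```

```text
0.062 (305, 143) (415, 215) [ 0.5081 -0.045   0.062 ] 0.0151 ang mod90 56.3
0.062 (305, 143) (240, 262) [ 0.5081 -0.045   0.062 ] 0.0158 ang mod90 61.9
0.062 (312, 180) (400, 238) [ 0.5089 -0.0493  0.062 ] 0.0122 ang mod90 56.0
0.062 (312, 180) (258, 275) [ 0.5089 -0.0493  0.062 ] 0.0128 ang mod90 61.1
0.062 (70, 470) (590, 440) [ 0.4806 -0.0842  0.062 ] 0.061 ang mod90 3.5
0.062 (30, 100) (60, 440) [ 0.477 -0.04   0.062] 0.0405 ang mod90 3.5
0.062 (610, 100) (618, 420) [ 0.5426 -0.04    0.062 ] 0.038 ang mod90 3.2
0.081 (305, 143) (415, 215) [ 0.508 -0.041  0.081] 0.0142 ang mod90 56.3
0.081 (305, 143) (240, 262) [ 0.508 -0.041  0.081] 0.0148 ang mod90 61.9
0.081 (312, 180) (400, 238) [ 0.5087 -0.045   0.081 ] 0.0114 ang mod90 56.0
0.081 (312, 180) (258, 275) [ 0.5087 -0.045   0.081 ] 0.012 ang mod90 61.1
0.081 (70, 470) (590, 440) [ 0.4822 -0.0777  0.081 ] 0.0572 ang mod90 3.5
0.081 (30, 100) (60, 440) [ 0.4788 -0.0364  0.081 ] 0.038 ang mod90 3.5
0.081 (610, 100) (618, 420) [ 0.5403 -0.0364  0.081 ] 0.0356 ang mod90 3.2
[ 0.51018621 -0.05427264  0.085     ] collar [ 0.51062189 -0.05338842  0.062     ]
```

View pics/w4c.png

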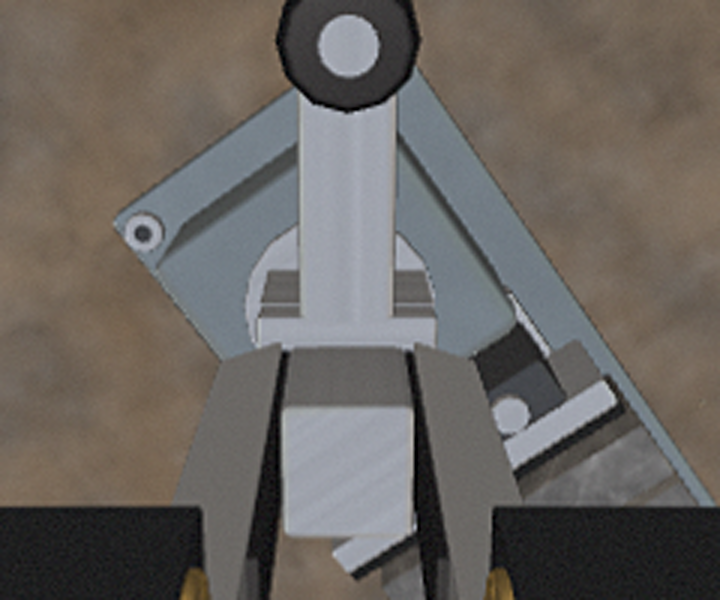

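The view down the arm shows the collar centred at about column 342 and the arm at 347. Allowing for perspective, the hub is about 1.8 mm too far along +tool y, which agrees with the force direction. I'll shift it back.

play_rows([
  [0,0,-0.004],
  [0,-0.0018,-0.004],
  [0,-0.0018,-0.002],
  [0,-0.0018,0],
  [0,-0.0018,0],
  [0,-0.0018,0],
], yaw=[-0.02,-0.02,-0.02,-0.02,-0.02,-0.02], gripper=[-1,-1,-1,-1,-1,-1])

```text
clock: 10.45
eef_pos: [0.5064, -0.053, 0.108]
eef_rot: [2.738, 1.536, 0.011]
wrist_force: [4.7, 3.4, 1.8]
grip_width: 0.0213
finger_force: 50.0
```

```bash
python3 d.py; python3 -c "
from h import *
print(manip.state()['torque'])"
```

```text
10.45 [ 0.5064 -0.053   0.108 ] tooly deg -31.41 tilt [ 0.007  0.002 -1.   ] [-0.24  0.25  1.8   0.    1.08  0.3 ] [4.65 3.44 1.76]
[ 0.91025588 -1.06264522  0.01079982]
```

It's in. I'll keep going down.

play_rows([
  [0.0008,0.0003,0.003],
  [0.0008,0.0003,0.006],
  [0.0008,0.0003,0.009],
  [0.0008,0.0003,0.012],
  [0.0008,0.0003,0.013],
  [0.0008,0.0003,0.013],
], yaw=[0,0,0,0,0,0], gripper=[-1,-1,-1,-1,-1,-1])

```text
clock: 10.95
eef_pos: [0.5065, -0.0528, 0.0955]
eef_rot: [2.738, 1.537, 0.008]
wrist_force: [3.2, 4.0, 7.8]
grip_width: 0.0221
finger_force: 50.0
```

play_rows([
  [0,0,0.003],
  [0,0,0.003],
  [0,0,0.003],
], yaw=[0,0,0], gripper=[-1,-1,-1])

```text
clock: 11.2
eef_pos: [0.5066, -0.0528, 0.0955]
eef_rot: [2.737, 1.536, 0.01]
wrist_force: [-1.0, 6.2, 26.2]
grip_width: 0.022
finger_force: 50.0
```

The crank is fully home. Now I'll open slightly and slide along the arm to straddle the knob.

play_rows([
  [0,0,0.0],
  [0,0,-0.004],
  [0,0,-0.007],
  [0,0,-0.007],
  [0,0,-0.007],
], yaw=[0,0,0,0,0], gripper=[0.1,0.1,0.1,0.1,0.1], newtons=35)

```text
clock: 11.62
eef_pos: [0.5027, -0.0534, 0.0976]
eef_rot: [-2.738, -1.538, 0.003]
wrist_force: [0.0, -0.8, 0.5]
grip_width: 0.05
finger_force: 0.0
```

```bash
python3 d.py
```

```text
11.6167 [ 0.5027 -0.0534  0.0976] tooly deg -31.34 tilt [-0.002  0.    -1.   ] [-0.24  0.26  1.82 -0.    1.07  0.3 ] [ 0.01 -0.8   0.52]
```

play_rows([
  [0.036,0.0015,-0.003],
  [0.06,0.003,-0.003],
  [0.072,0.003,-0.003],
  [0.072,0.003,-0.003],
  [0.072,0.003,-0.003],
], yaw=[0,0,0,0,0], gripper=[0.1,0.1,0.1,0.1,0.1])

```text
clock: 12.03
eef_pos: [0.5427, 0.0065, 0.1006]
eef_rot: [-2.737, -1.541, 0.004]
wrist_force: [-0.0, -0.2, 0.6]
grip_width: 0.0517
finger_force: 0.0
```

```bash
python3 d.py; python3 b.py w5 crank_knob=.115
python3 - <<'E'
import cv2
im=cv2.imread('pics/w5.png');cv2.imwrite('pics/w5c.png',cv2.resize(im[150:350,200:440],None,fx=2.5,fy=2.5))
E
```

```text
12.0333 [0.5427 0.0065 0.1006] tooly deg -31.25 tilt [-0.003 -0.001 -1.   ] [-0.12  0.31  1.73 -0.    1.1   0.43] [-0.02 -0.2   0.57]
crank_knob [316.3 264.2] 0.59 [0.5419 0.0034 0.115 ]
12.1333 [0.5425097  0.00581292 0.1009425 ] [-2.73850222 -1.53861462  0.00328692]
```

View pics/w5c.png

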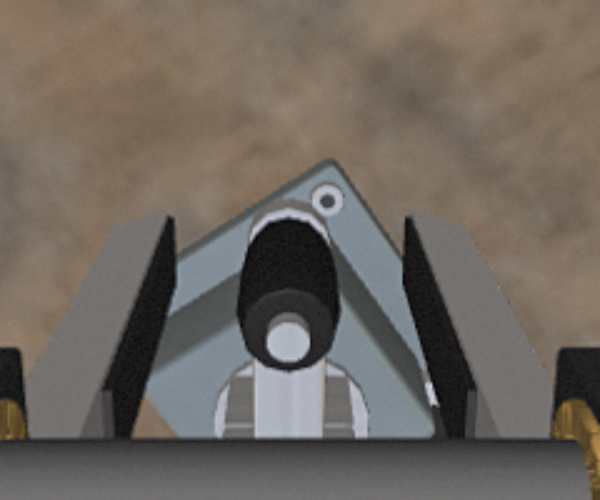

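The knob at (288,300) sits midway between the fingers, so I'll close on it.

play_rows([
  [0,0,0],
  [0,0,0],
  [0,0,0],
  [0,0,0],
  [0,0,0],
  [0,0,0],
], yaw=[0,0,0,0,0,0], gripper=[-0.3,-0.6,-1,-1,-1,-1])

```text
clock: 12.63
eef_pos: [0.5437, 0.0064, 0.1016]
eef_rot: [2.739, 1.538, 0.0]
wrist_force: [-0.2, -0.1, 0.5]
grip_width: 0.0201
finger_force: 35.0
```

```bash
python3 d.py
```

```text
12.6333 [0.5437 0.0064 0.1016] tooly deg -31.35 tilt [ 0. -0. -1.] [-0.12  0.31  1.73 -0.    1.1   0.43] [-0.18 -0.08  0.45]
```

play_rows([
  [-0.0011,0.0122,0],
  [-0.0042,0.0239,0],
  [-0.0094,0.035,0],
  [-0.0164,0.045,0],
  [-0.025,0.0536,0],
  [-0.035,0.0606,0],
], yaw=[0,0,0,0,0,0], gripper=[-1,-1,-1,-1,-1,-1])

```text
clock: 13.13
eef_pos: [0.5774, -0.053, 0.1014]
eef_rot: [-2.735, -1.535, -0.002]
wrist_force: [-1.0, 7.9, 3.3]
grip_width: 0.0203
finger_force: 35.0
```

```bash
cat > t.py <<'E'
from h import *
C=np.array([.5066,-.0528]); s=manip.state(); p=s["eef_pos"][:2]-C; f=s["wrist_force"]
a=np.arctan2(p[1],p[0]); t=np.array([np.sin(a),-np.cos(a)]); r=p/np.hypot(*p)
print("t",round(s["clock"],2),"ang",np.degrees(a).round(1),"r",np.hypot(*p).round(4),"Ftan(resist)",-(f[:2]@t).round(2),"Frad",(f[:2]@r).round(2),"fz",f[2].round(1),"z",s["eef_pos"][2].round(4),s["joints"].round(2))
E
python3 t.py
```

```text
t 13.13 ang -0.1 r 0.0708 Ftan(resist) 7.88 Frad -1.05 fz 3.3 z 0.1014 [-0.21  0.36  1.65  0.01  1.13  0.33]
```

play_rows([
  [-0.0054,0.0028,0],
  [-0.0111,0.0052,0],
  [-0.0169,0.007,0],
  [-0.0228,0.0083,0],
], yaw=[0,0,0,0], gripper=[-1,-1,-1,-1])

```text
clock: 13.47
eef_pos: [0.5732, -0.0767, 0.1015]
eef_rot: [-2.736, -1.535, -0.004]
wrist_force: [0.3, 6.8, 2.2]
grip_width: 0.0201
finger_force: 35.0
```

```bash
python3 t.py
```

```text
t 13.47 ang -19.7 r 0.0708 Ftan(resist) 6.54 Frad -2.01 fz 2.2 z 0.1015 [-0.26  0.36  1.66  0.01  1.13  0.29]
```

play_rows([
  [-0.0061,0.0008,0],
  [-0.0122,0.0011,0],
  [-0.0183,0.0008,0],
  [-0.0243,0,0],
], yaw=[0,0,0,0], gripper=[-1,-1,-1,-1])

```text
clock: 13.8
eef_pos: [0.5615, -0.0975, 0.1015]
eef_rot: [-2.737, -1.535, -0.007]
wrist_force: [0.8, 7.5, 0.5]
grip_width: 0.0202
finger_force: 35.0
```

```bash
python3 t.py
```

```text
t 13.8 ang -39.1 r 0.0707 Ftan(resist) 6.37 Frad -4.09 fz 0.5 z 0.1015 [-0.3   0.34  1.68  0.01  1.12  0.25]
```

play_rows([
  [-0.006,-0.0015,0],
  [-0.0117,-0.0036,0],
  [-0.0172,-0.006,0],
  [-0.0226,-0.0088,0],
], yaw=[0,0,0,0], gripper=[-1,-1,-1,-1])

```text
clock: 14.13
eef_pos: [0.5439, -0.1127, 0.1017]
eef_rot: [-2.739, -1.536, -0.011]
wrist_force: [6.0, 7.5, -2.3]
grip_width: 0.02
finger_force: 35.0
```

```bash
python3 t.py
```

```text
t 14.13 ang -58.1 r 0.0705 Ftan(resist) 9.05 Frad -3.18 fz -2.3 z 0.1017 [-0.33  0.32  1.71  0.01  1.1   0.21]
```

play_rows([
  [-0.0026,-0.0017,0],
  [-0.0051,-0.0034,0],
  [-0.0051,-0.0034,0],
], yaw=[0,0,0], gripper=[-1,-1,-1])

```text
clock: 14.38
eef_pos: [0.5389, -0.1155, 0.1018]
eef_rot: [2.74, 1.536, 0.013]
wrist_force: [6.4, 5.7, -2.3]
grip_width: 0.0202
finger_force: 35.0
```

```bash
python3 t.py
```

```text
t 14.38 ang -62.7 r 0.0705 Ftan(resist) 8.29 Frad -2.11 fz -2.3 z 0.1018 [-0.34  0.32  1.72  0.01  1.1   0.2 ]
```

play_rows([
  [-0.0025,-0.0019,0],
  [-0.0048,-0.0038,0],
  [-0.0048,-0.0038,0],
], yaw=[0,0,0], gripper=[-1,-1,-1])

```text
clock: 14.63
eef_pos: [0.5341, -0.1176, 0.1019]
eef_rot: [2.739, 1.535, 0.015]
wrist_force: [7.1, 7.2, -3.5]
grip_width: 0.0202
finger_force: 35.0
```

```bash
python3 t.py
```

```text
t 14.63 ang -67.0 r 0.0704 Ftan(resist) 9.35 Frad -3.82 fz -3.5 z 0.1019 [-0.35  0.31  1.73  0.01  1.09  0.2 ]
```

play_rows([
  [-0.0023,-0.002,0],
  [-0.0044,-0.0042,0],
  [-0.0044,-0.0042,0],
], yaw=[0,0,0], gripper=[-1,-1,-1])

```text
clock: 14.88
eef_pos: [0.5292, -0.1194, 0.1021]
eef_rot: [2.738, 1.535, 0.017]
wrist_force: [8.5, 6.6, -3.7]
grip_width: 0.0201
finger_force: 35.0
```

```bash
python3 t.py
```

```text
t 14.88 ang -71.3 r 0.0703 Ftan(resist) 10.18 Frad -3.5 fz -3.7 z 0.1021 [-0.35  0.3   1.74  0.01  1.09  0.19]
```

Tangential force is now about 4 to 5 N above the running force and rises steadily at 1 N per 5°, so the block is clamped. Now I'll release the knob and rise.

play_rows([
  [0,0,0],
  [0,0,0],
  [0,0,0],
  [0,0,0],
  [0,0,-0.02],
  [0,0,-0.05],
  [0,0,-0.05],
], yaw=[0,0,0,0,0,0,0], gripper=[0.2,0.2,0.2,0.2,0.2,0.2,0.2])

```text
clock: 15.47
eef_pos: [0.5263, -0.1218, 0.1561]
eef_rot: [2.733, 1.535, 0.008]
wrist_force: [1.3, -0.7, 0.2]
grip_width: 0.056
finger_force: 0.0
```

```bash
python3 d.py .5066 -.0528 .15; python3 b.py w6 crank_knob=.115 crank_grip=.109
```

```text
15.4667 [ 0.5263 -0.1218  0.1561] tooly deg -31.35 tilt [ 0.008 -0.003 -1.   ] [-0.36  0.25  1.67 -0.    1.21  0.19] [ 1.29 -0.69  0.18]
tool delta [ 0.0487 -0.0528  0.0057]
crank_grip [237.1 156.5] 0.84 [ 0.5064 -0.0561  0.109 ]
crank_grip [321.4 217. ] 0.71 [ 0.5324 -0.1214  0.109 ]
15.6167 [ 0.52306176 -0.12052719  0.15137542] [ 2.73894722e+00  1.53873932e+00 -5.44774732e-04]
```

play_rows([
  [0.015,-0.015,0],
  [0.03,-0.03,0],
  [0.049,-0.049,0],
  [0.049,-0.049,0],
  [0.049,-0.049,0],
  [0.049,-0.049,0],
  [0.049,-0.049,0],
  [0.049,-0.049,0],
], yaw=[-0.12,-0.24,-0.36,-0.48,-0.6,-0.72,-0.84,-0.873], gripper=[0.2,0.2,0.2,0.2,0.2,0.2,0.2,0.2])

```text
clock: 16.28
eef_pos: [0.5058, -0.0528, 0.15]
eef_rot: [-1.824, -2.555, 0.002]
wrist_force: [0.1, 0.5, -0.7]
grip_width: 0.0564
finger_force: 0.0
```

```bash
python3 b.py w7 crank_knob=.115 crank_grip=.109; python3 d.py .5066 -.0528 .096
```

```text
crank_knob [318.4 322.4] 0.75 [ 0.5307 -0.1205  0.115 ]
crank_grip [314.  227.6] 0.92 [ 0.505  -0.0552  0.109 ]
16.4333 [ 0.50613997 -0.05293224  0.15028359] [-1.83152183e+00 -2.54958702e+00  1.70812551e-03]
16.4333 [ 0.5061 -0.0529  0.1503] tooly deg 18.62 tilt [-0.003  0.    -1.   ] [-0.24  0.22  1.73 -0.    1.2  -0.57] [0.16 0.7  0.38]
tool delta [-0.0001  0.0006  0.0543]
```

View pics/w7.png

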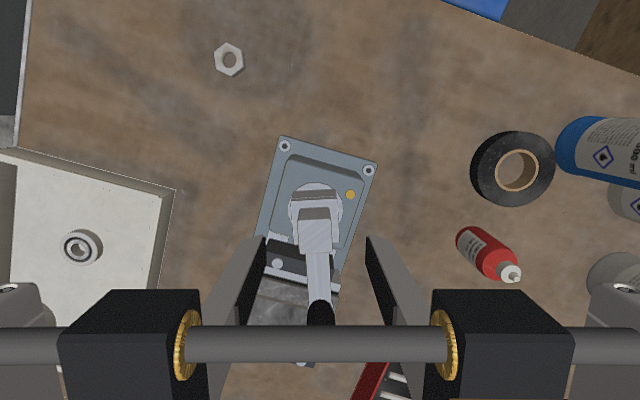

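The picture shows the crank seated, grip block at (314,227), arm running down to the knob at (319,315), about 2–3° off the tool. I'll correct the yaw, go down, and grip.

play_rows([
  [0,0,0.02],
  [0,0,0.04],
  [0,0,0.053],
  [0,0,0.053],
  [0,0,0.053],
  [0,0,0.053],
  [0,0,0.053],
  [0,0,0.053],
], yaw=[-0.035,-0.035,-0.035,-0.035,-0.035,-0.035,-0.035,-0.035], gripper=[0.2,0.2,0.2,-0.3,-0.5,-0.7,-1,-1], newtons=25)

```text
clock: 17.1
eef_pos: [0.5077, -0.0533, 0.0994]
eef_rot: [1.786, 2.583, 0.001]
wrist_force: [-2.8, -0.9, 3.2]
grip_width: 0.0266
finger_force: 2.2
```

play_rows([
  [0,0,0],
  [0,0,0],
  [0,0,0],
], yaw=[0,0,0], gripper=[-1,-1,-1])

```text
clock: 17.35
eef_pos: [0.5057, -0.0539, 0.0993]
eef_rot: [-1.785, -2.585, 0.004]
wrist_force: [-4.3, -2.5, 6.1]
grip_width: 0.0217
finger_force: 24.9
```

```bash
python3 d.py; python3 -c "
from h import *
print(manip.state()['torque'])"
```

```text
17.35 [ 0.5057 -0.0539  0.0993] tooly deg 20.75 tilt [-0.002 -0.002 -1.   ] [-0.24  0.26  1.81 -0.    1.07 -0.6 ] [-4.34 -2.51  6.06]
[-0.48036549  0.86204908  0.20221645]
```

play_rows([
  [0,0,-0.005],
  [0,0,-0.01],
  [0,0,-0.015],
  [0,0,-0.02],
  [0,0,-0.025],
  [0,0,-0.03],
], yaw=[0,0,0,0,0,0], gripper=[-1,-1,-1,-1,-1,-1], newtons=35)

```text
clock: 17.85
eef_pos: [0.5087, -0.0522, 0.1299]
eef_rot: [1.786, 2.582, 0.005]
wrist_force: [0.6, -0.3, -2.5]
grip_width: 0.0215
finger_force: 34.8
```

```bash
python3 d.py; python3 -c "
from h import *
print(manip.state()['torque'])"
```

```text
17.85 [ 0.5087 -0.0522  0.1299] tooly deg 20.64 tilt [ 0.004  0.002 -1.   ] [-0.24  0.24  1.76  0.    1.14 -0.6 ] [ 0.59 -0.3  -2.51]
[ 0.03770579 -0.02807847  0.02718631]
```

play_rows([
  [0,0,-0.02],
  [-0.03,-0.015,-0.02],
  [-0.065,-0.033,-0.02],
  [-0.1,-0.05,-0.02],
  [-0.135,-0.068,-0.02],
  [-0.17,-0.0855,-0.02],
  [-0.205,-0.103,-0.02],
  [-0.24,-0.121,-0.02],
], yaw=[0,0,0,0,0,0,0,0], gripper=[-1,-1,-1,-1,-1,-1,-1,-1])

```text
clock: 18.52
eef_pos: [0.4798, -0.322, 0.15]
eef_rot: [1.785, 2.581, 0.003]
wrist_force: [0.9, -0.2, -3.5]
grip_width: 0.0217
finger_force: 34.8
```

play_rows([
  [-0.035,-0.018,0],
  [-0.065,-0.033,0],
  [-0.083,-0.042,0],
  [-0.083,-0.042,0.03],
  [-0.083,-0.042,0.06],
  [-0.083,-0.042,0.08],
  [-0.083,-0.042,0.09],
  [-0.083,-0.042,0.09],
], yaw=[0,0,0,0,0,0,0,0], gripper=[-1,-1,-1,-1,-1,-1,-1,-1])

```text
clock: 19.18
eef_pos: [0.4685, -0.4116, 0.0567]
eef_rot: [-1.785, -2.581, -0.003]
wrist_force: [0.6, 0.0, -2.0]
grip_width: 0.0216
finger_force: 34.8
```

```bash
python3 d.py
```

```text
19.1833 [ 0.4685 -0.4116  0.0567] tooly deg 20.67 tilt [-0.001  0.003 -1.   ] [-0.83  0.46  1.61  0.    1.08 -1.19] [ 0.61  0.01 -1.97]
```

play_rows([
  [0,0,0.008],
  [0,0,0.013],
  [0,0,0.016],
  [0,0,0.018],
  [0,0,0.018],
], yaw=[0,0,0,0,0], gripper=[-1,-1,-1,-1,-1])

```text
clock: 19.6
eef_pos: [0.4692, -0.4131, 0.0413]
eef_rot: [1.785, 2.583, -0.0]
wrist_force: [-0.2, -0.0, -2.0]
grip_width: 0.022
finger_force: 34.9
```

play_rows([
  [0,0,0.001],
  [0,0,0.002],
  [0,0,0.003],
  [0,0,0.003],
], yaw=[0,0,0,0], gripper=[-1,-1,-1,-1])

```text
clock: 19.93
eef_pos: [0.4692, -0.4132, 0.0412]
eef_rot: [1.785, 2.582, -0.001]
wrist_force: [-2.1, 3.2, 14.4]
grip_width: 0.0217
finger_force: 34.9
```

It's on the mat. I'll ease off, release and rise.

play_rows([
  [0,0,-0.002],
  [0,0,-0.002],
  [0,0,-0.002],
  [0,0,-0.002],
  [0,0,-0.002],
  [0,0,-0.02],
  [0,0,-0.06],
  [0,0,-0.1],
], yaw=[0,0,0,0,0,0,0,0], gripper=[-0.5,-0.2,0.2,0.2,0.2,0.2,0.2,0.2])

```text
clock: 20.6
eef_pos: [0.4676, -0.4116, 0.1363]
eef_rot: [-1.784, -2.58, -0.002]
wrist_force: [0.7, -1.2, -0.7]
grip_width: 0.0564
finger_force: 0.0
```

play_rows([
  [0,0,-0.04],
  [0,0,-0.04],
  [0,0,-0.04],
], yaw=[0,0,0], gripper=[0.2,0.2,0.2])

```text
clock: 20.85
eef_pos: [0.47, -0.4142, 0.1803]
eef_rot: [1.783, 2.579, -0.002]
wrist_force: [-0.4, -0.5, 0.7]
grip_width: 0.0568
finger_force: 0.0
```

```bash
python3 b.py w8 crank_knob=.057 crank_grip=.051 crank_socket=.004 mat_top=.004
python3 - <<'E'
from h import *
s=viewer.grab_frame("scene"); w=cv2.imread("pics/w8.png")
a=cv2.resize(s[150:300,190:390],(400,300),interpolation=cv2.INTER_CUBIC); b=cv2.resize(w,(400,250))
cv2.imwrite("pics/fin.png",np.hstack([a,cv2.copyMakeBorder(b,0,50,0,0,cv2.BORDER_CONSTANT)]))
E
```

```text
crank_knob [314.9 262.4] 0.55 [ 0.4933 -0.4777  0.057 ]
crank_grip [315.7 193.9] 0.64 [ 0.4704 -0.4148  0.051 ]
crank_socket [316.  176.9] 0.65 [ 0.4684 -0.4083  0.004 ]
mat_top [319.2 181.2] 0.94 [ 0.4733 -0.4114  0.004 ]
mat_top [315.7 264.7] 0.69 [ 0.5042 -0.5038  0.004 ]
21.1 [ 0.46786835 -0.41194518  0.17529704] [-1.78444191e+00 -2.58088269e+00 -1.48318727e-03]
```

View pics/fin.png

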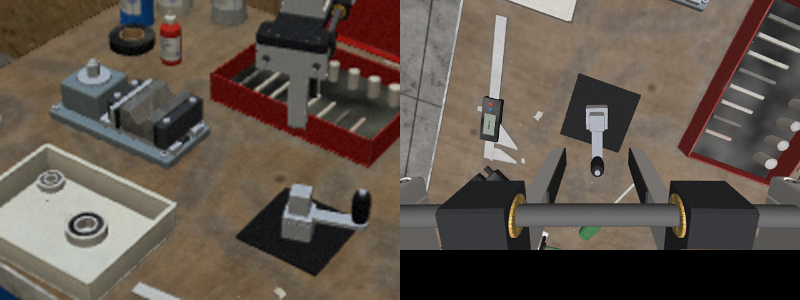

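The picture shows the crank upright on the mat, released, and the V-block held between the jaws. Nothing else appears to have moved.

```bash
python3 -c "
from h import *
print(workorder.sign_off())"
```

```text
the job is handed in; nothing more can be done
None
```

The job is handed in with no verdict returned: the V-block is clamped (an estimated 90 N, inferred from the knob force rather than measured), the crank is standing upright and released on its mat, and the bystanders look untouched at about 21 s of robot time, but I viewed 12 pictures instead of the 10 allowed.

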